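Bring the square jar round to the front and hold the carousel

TASK

Undo the brake of the bead-jar carousel by turning its black knob fully anticlockwise (about a quarter turn) and leave it off; only then turn the carousel until the square jar squarely faces the front, over the picking tray. Finish with the gripper still firmly holding the carousel there, so that it stays still while I take off the lid, and leave the toys around it where they are.

Things in the scene. Friction and masses are not known exactly. Their poses are not given: they have to be found in the camera images.
- carousel: the carousel's turning part: a white disc 250 mm across, its top 31 mm above the table, with six jars clipped to it 60 degrees apart, centres 75 mm from the axis: one square, five round (47 mm, flat wooden lids, top at 91 mm). Origin on the vertical axis at table height; its -x axis points to the square jar. No end stops; with the brake off it runs very freely (0.03 N m)
- square_jar (a point): centre of the square jar: a white pot 46 x 46 mm with a wooden lid and a small wooden knob; foot 31 mm, lid top 107 mm, knob top 127 mm above the table. Its centre is 75 mm from the disc's axis; the point's x axis points from it to that axis, z up
- front (a point): fixed point of the stand, where the square jar's centre lies when it faces the front. The front is the side with the shallow grey picking tray (70 x 120 mm, 13 mm high, its middle 172 mm from the disc's axis). The point's x axis points from here to the disc's axis, 75 mm away; z up. The stand is heavy and does not slide
- handle (a point): centre of the wooden T handle on the carousel's middle post, on the disc's axis, 175 mm above the table: a level bar 64 mm long (the point's x axis), 16 mm wide (y), 30 mm high (158 to 188 mm). It turns with the carousel; its -x end points to the square jar
- brake_knob (a point): centre of the black brake knob's grip bar, 55 mm above the table: 42 mm long (point x), 14 mm wide (y), 26 mm high (42 to 68 mm); turns about the vertical. It is on the grey housing (50 x 70 mm, top 28 mm) beside the disc, 185 mm from the disc's axis, a quarter turn clockwise seen from above round the stand from the front
- brake (a joint): turn of the brake knob in rad: 0 = tight, grows anticlockwise seen from above, 1.5 = fully off, at its stop. Its cam slides a rubber-faced brake block off the disc's rim; the block is clear from 0.6 on. Turning takes about 0.15 N m and the knob stays where it is left
- lamp: silver aluminium toy desk lamp, 92 mm high, bystander; origin at the middle of its underside
- chair: orange plastic toy office chair, 160 mm high, bystander; origin at the middle of its underside
- safe: black plastic toy safe, 110 x 120 mm, 130 mm high, bystander; origin at the middle of its underside
- bowl: blue ceramic bowl, 90 mm across, 40 mm high, bystander; origin at the middle of its underside
- toy_car: wooden toy car, 100 mm long, 54 mm high, bystander; origin at the middle of its underside

How it is judged:
On the way, in this order (a step that is already met when the one before it is completed fails the run):
1. the brake knob is turned off (past 1.2 rad) before the carousel is turned (value of joint brake above 1.2 rad), for 0.2 s.
2. the square jar is at the front and the fingers hold the carousel (horizontal distance between square_jar and front below 0.01 m and contact force between the fingers and carousel above 5 N and value of joint brake above 1.2 rad), for 0.3 s.
At the end, for the whole second after the job is handed in: the square jar's centre is within 10 mm (about 7.5 degrees) of the front point, the carousel does not turn (under 0.06 rad/s), the fingers hold it with more than 5 N, and the brake knob is off (past 1.2 rad), so that nothing but the robot holds the carousel (all of step 2 and angular speed of carousel below 0.06 rad/s); the arm keeps its last pose, push and grip.
It fails at once if the carousel is forced round (jar moved over 12 mm) while the brake grips (knob under 0.4 rad) (distance of square_jar from where it was at the start of the episode above 0.012 m and value of joint brake below 0.4 rad).
It fails at once if a toy around the carousel is shifted by more than 30 mm (distance of any of lamp, chair, safe, bowl, toy_car from where it was at the start of the episode above 0.03 m).
It also fails if it takes over 64 s, if anything falls off the work surface, if the arm or the gripper's body presses on something with over 40 N, if the wrist force passes 120 N, or if a joint passes its speed limit or range.

ROBOT

A 7-joint arm with a two-finger parallel gripper is mounted at the origin on the work surface. World frame = base frame: x ahead of the robot, y to its left, z up, the work surface at z = 0. Lengths are in m, angles in rad, forces in N, time in s.
With the tool pointing down it reaches from about 0.4 to 0.925 m from the base axis. Payload 4.1 kg.
Tool frame: the origin (TCP) lies midway between the tips of the shut fingers; the grasp point (between the pads) lies 19 mm behind it; z points along the fingers, y is the line along which they close (so a half turn about z gives the same grasp; the last joint's range is limited). The gripper opens to 85 mm and grips with 20 to 120 N. Pads are 22 mm wide; open, the fingers measure 114 mm over their backs; the gripper's body (76 mm by 85 mm) begins 54 mm behind the grasp point. The pads swing forward as they close: fully open they stand 13 mm farther back than shut.
Start: joints at [-0.099, 0.398, 0.045, 1.537, -0.019, 1.207, -0.051], TCP at [0.65, 0, 0.198] pointing down, gripper open.
Joint ranges: [-2.82, 2.82], [-0.49, 2.23], [-1.37, 1.46], [0, 2.46], [-1.36, 4.5], [0.23, 2], [-2.94, 2.94]. Speed limits (rad/s): [2.57, 2.57, 3.14, 3.14, 3.14, 3.14, 3.14].

INTERFACE

Orientations are given as a rotation vector (axis times angle).
In Python, from rig import get_obs, snapshot, calibration, hand_in gives the robot as it stands.
- The arm moves only by the tool play_rows, never from a script. Its argument "commands" is a list of rows, each an object of numbers: "grip": the opening, from 0 (shut) to 1 (fully open); "tx", "ty", "tz": the shift along the tool's x, y, z in m; "ax", "ay", "az": the turn, a rotation vector about the tool's x, y, z in rad. A call has 1 to 20 rows; each row is the pose to reach, as a shift and turn from the pose commanded when the call began, along the tool's axes at that moment; what a row does not reach only later rows make up. A row lasts 1/10 s, in which the tool goes at most 50 mm and 8.59 degrees, less where a joint would pass 70% of its speed; a pose out of reach is approached as far as the arm can. A call with a gripper value outside its range is refused whole. The fingers move at their own pace and stop on an object; "grip_force" is the grip in N (left out, the last holds). Time passes only in rows, so rows that repeat a pose let the fingers close. It gives the time, the measured TCP pose, the force, the opening and the grip force at its end, in the units of the state.
- get_obs(): the state, without advancing time (a new reading comes with each control period).
- snapshot(name): name is "scene" or "side" or "wrist"; returns the picture (384x512x3 uint8, red, green, blue); there is no depth.
- calibration(name): a dict with "intrinsics" (3x3 intrinsics, pixels), "R" (3x3) and "t" (3): a world point X has camera coordinates R X + t; the wrist camera has in their place "tool_from_camera" (4x4, takes a point from camera to tool coordinates, whose origin is the TCP and whose axes are the flange's). Camera axes: x right, y down, z forward; pixel columns grow to the right and rows downward; lengths in m; the calibration is good to about 2 mm. The wrist camera is an equidistant fisheye: a pixel r from the principal point sees the ray r / f radians off the axis. A picture is of the moment at which its call begins: read the wrist's pose just before it. calibration takes no time and is no camera call.
- hand_in(): hands the job in; it is judged then, once.
The state is a dict: "t": time; "joint_positions": joint angles; "joint_velocities": joint speeds; "effort": joint torques, N m; "ee_pos": TCP position; "tool_rot": TCP orientation; "force": force on the tool from outside, world axes, zero at the start; "wrist_torque": the same for the moment, N m; "grip_width": finger opening in m; "grip_force": force on a finger pad.
Only numpy, scipy, OpenCV 4.12 (cv2) and the standard library are available. Lean on these libraries where they do the work, as an engineer would, in place of code of your own. Each camera call takes 0.05 s, during which the arm holds its last target. There are 200 camera calls.

## Working session

There is one attempt and no reset: what is moved stays moved. The work goes in short steps, Python scripts to look and compute and a tool call to move; the robot and the scene stay as the last step left them, time stands still between calls to the robot, and variables do not carry over. Pictures are saved under pics/ and viewed, at most 10 in all, crops included, and the job is handed in when it is done.

Besides the shell and the picture viewer there is one more tool, called after "Call:" by a JSON object that holds its "fn" and its "kwargs", one argument or row to a line. play_rows: Moves the arm, as the interface text tells. Its arguments: {"type":"object","properties":{"commands":{"type":"array","items":{"type":"object","properties":{"grip":{"type":"number"},"tx":{"type":"number"},"ty":{"type":"number"},"tz":{"type":"number"},"ax":{"type":"number"},"ay":{"type":"number"},"az":{"type":"number"}}}},"grip_force":{"type":"number"}},"required":["commands"]}

```bash
mkdir -p pics; python3 - <<'E'
from rig import *
import cv2,numpy as np
for n in ("scene","side"):
    im=snapshot(n); cv2.imwrite(f"pics/{n}0.png",cv2.resize(im[:,:,::-1],(800,600),interpolation=cv2.INTER_CUBIC))
    c=calibration(n); print(n,np.array(c["intrinsics"]).round(1).tolist(),np.array(c["R"]).round(3).tolist(),np.array(c["t"]).round(3))
o=get_obs(); print(o)
print(calibration("wrist"))
E
```

```text
scene [[355.5, 0.0, 261.0], [0.0, 355.5, 199.1], [0.0, 0.0, 1.0]] [[0.561, 0.827, -0.023], [0.51, -0.367, -0.778], [-0.652, 0.425, -0.628]] [-0.336 -0.177  1.679]
side [[350.7, 0.0, 256.2], [0.0, 350.7, 199.6], [0.0, 0.0, 1.0]] [[0.99, -0.141, -0.008], [-0.104, -0.693, -0.714], [0.095, 0.707, -0.701]] [-0.565  0.175  1.116]
{'t': 0.1, 'joint_positions': array([-0.0989883 ,  0.39915701,  0.0450508 ,  1.537777  , -0.01864667,
        1.20691777, -0.05068075]), 'joint_velocities': array([-0.00091295, -0.00311585,  0.00126983, -0.00323504,  0.00015816,
        0.00052876,  0.00088603]), 'effort': array([ 3.69826899e-03, -4.76260614e+01,  1.37053739e+00, -2.54949743e+01,
        1.21164820e-02,  5.01686634e-03, -1.94127927e-05]), 'ee_pos': array([ 6.49352812e-01, -1.56398702e-05,  1.97432314e-01]), 'tool_rot': array([-2.22047884, -2.22075609,  0.00223548]), 'force': array([-0.03174354, -0.05289563, -0.30181682]), 'wrist_torque': array([ 0.00309955,  0.0269681 , -0.02360694]), 'grip_force': 0.0, 'grip_width': 0.08550473139362556}
{'intrinsics': array([[297.31863964,   0.        , 252.96403581],
       [  0.        , 297.31863964, 188.05147185],
       [  0.        ,   0.        ,   1.        ]]), 'tool_from_camera': array([[-4.86405048e-04, -9.62354944e-01, -2.71795373e-01,
         6.83796091e-02],
       [ 9.99998170e-01,  3.47973818e-05, -1.91280515e-03,
        -1.48581267e-03],
       [ 1.85025526e-03, -2.71795806e-01,  9.62353166e-01,
        -1.74701391e-01],
       [ 0.00000000e+00,  0.00000000e+00,  0.00000000e+00,
         1.00000000e+00]])}
```

View pics/scene0.png

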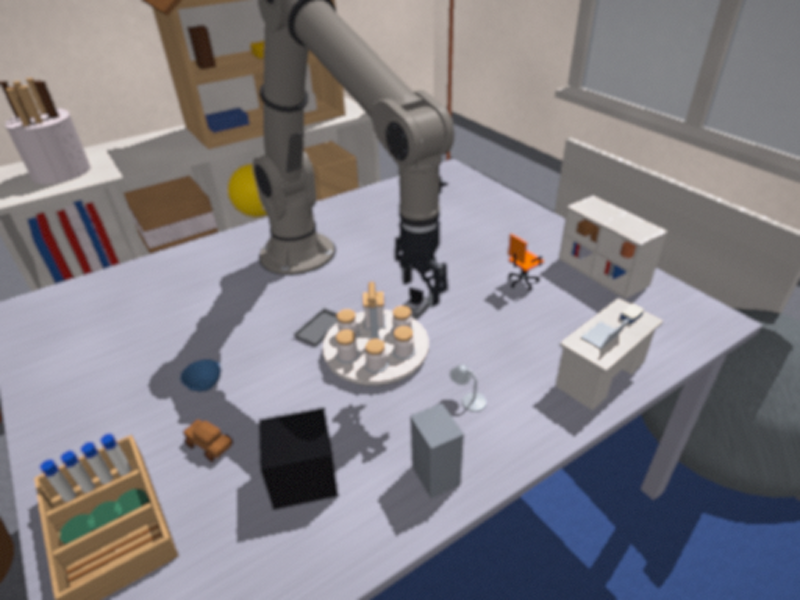

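View pics/side0.png

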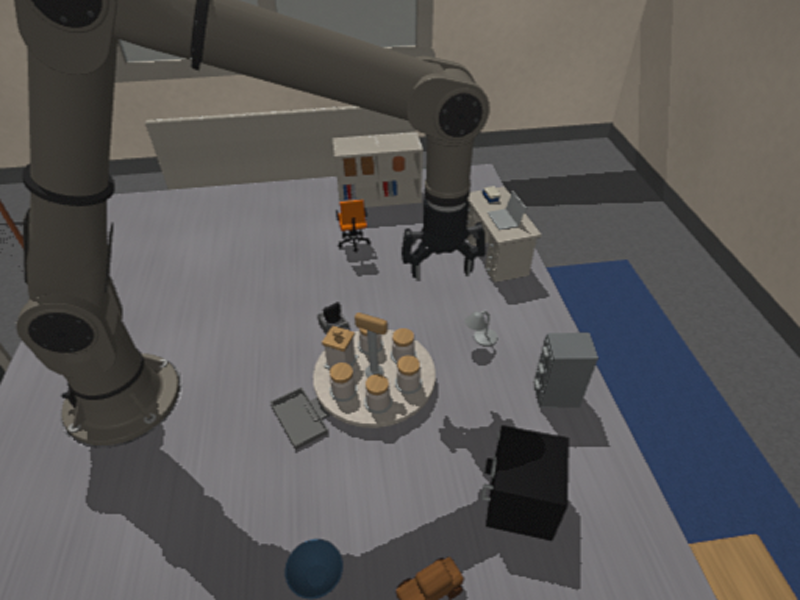

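The side view shows the carousel at about (375,378), the tray at (300,418), the black knob at (332,312), the T handle at (371,323) and the square jar at (338,336). I'll enlarge that area.

```bash
python3 - <<'E'
from rig import *
import cv2,numpy as np
im=snapshot("side"); c=im[180:280,165:295]
cv2.imwrite("pics/side1.png",cv2.resize(c[:,:,::-1],None,fx=6,fy=6,interpolation=cv2.INTER_CUBIC))
E
```

```text
(no output)
```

View pics/side1.png

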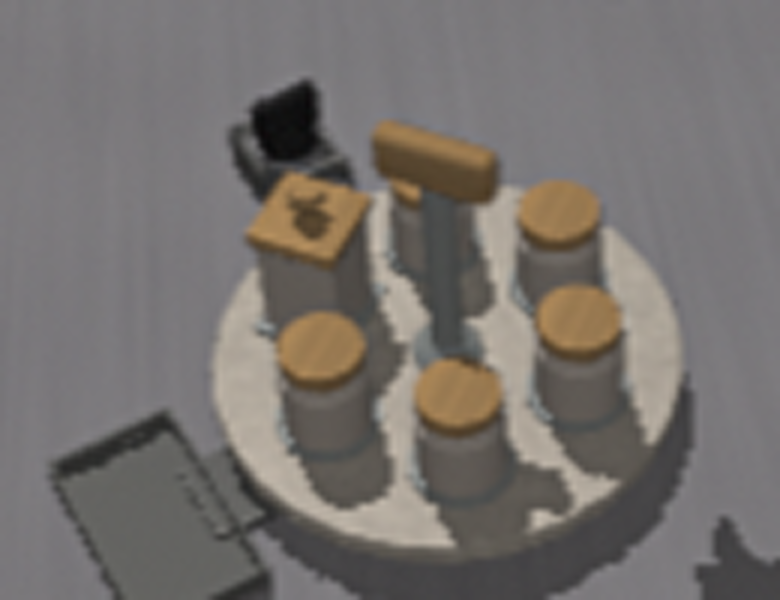

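```bash
cat > h.py <<'E'
from rig import *
import cv2,numpy as np
from scipy.optimize import least_squares
from scipy.spatial.transform import Rotation as Ro
def ray(n,px,z):
    c=calibration(n);K,R,t=map(np.array,(c["intrinsics"],c["R"],c["t"]))
    d=R.T@np.linalg.inv(K)@[px[0],px[1],1]; o=-R.T@t
    return o+d*(z-o[2])/d[2]
def cr(p): return (p[0]+.5)/6+165-.5,(p[1]+.5)/6+180-.5
E
python3 - <<'E'
from h import *
lids=[((310,215),.107),((322,347),.091),((459,395),.091),((580,320),.091),((558,212),.091)]
P=np.array([ray("side",cr(p),z)[:2] for p,z in lids])
def f(q): 
    a=q[2]+np.arange(5)*np.pi/3
    return (q[:2]+.075*np.c_[np.cos(a),np.sin(a)]-P).ravel()
best=None
for s in np.arange(0,6.3,.5):
    r=least_squares(f,[*P.mean(0),s])
    if best is None or r.cost<best.cost: best=r
print(P.round(4).tolist(),best.x,best.fun.round(4))
A=best.x[:2]
print("handle",ray("side",cr((436,162)),.175))
for n,p,z in [("knob",(287,122),.055),("traycorner far",(165,412),.013),("tray left",(52,468),.013),("tray br",(270,575),.013)]:
    q=ray("side",cr(p),z); d=q[:2]-A; print(n,q.round(4),np.hypot(*d),np.degrees(np.arctan2(d[1],d[0])))
# whole tray from 800x600 view: centre
q=ray("side",(300*.64,418*.64),.006); d=q[:2]-A; print("tray",q,np.hypot(*d),np.degrees(np.arctan2(d[1],d[0])))
q=ray("scene",(320*.64,327*.64),.006); d=q[:2]-A; print("tray",q,np.hypot(*d),np.degrees(np.arctan2(d[1],d[0])))
E
```

```text
[[0.4468, 0.005], [0.4468, -0.0704], [0.5109, -0.1103], [0.5762, -0.072], [0.5759, 0.0029]] [ 0.51147145 -0.03395887  2.60824861] [ 0.0001 -0.0008 -0.0007 -0.0004 -0.0001  0.0013 -0.0001 -0.0001  0.0009
 -0.    ]
handle [ 0.51142362 -0.03325426  0.175     ]
knob [0.4365 0.1293 0.055 ] 0.17965095170135104 114.66261234768031
traycorner far [ 0.3593 -0.0374  0.013 ] 0.15223643225393957 -178.68608583754028
tray left [ 0.3009 -0.0654  0.013 ] 0.2129288764519537 -171.4968057281079
tray br [ 0.4097 -0.147   0.013 ] 0.1521203569587588 -132.01515555993421
tray [ 0.35730057 -0.10609759  0.006     ] 0.17021355796536145 -154.92444431653917
tray [ 0.35942872 -0.10482845  0.006     ] 0.16774828769574804 -155.0090104447634
```

The fit is good to about 1 mm. The axis is at (0.511,-0.034), the jar is at 149.4° and the front is at 204.7°, so the carousel must turn about +55.3°. The knob should be at (0.434,0.134). I'll move above it and look.

Call:
{"fn": "play_rows", "kwargs": {
  "commands": [
    {"tz":-0.03,"tx":0.03,"ty":-0.04,"grip":1},
    {"tz":-0.03,"tx":0.06,"ty":-0.08,"grip":1},
    {"tz":-0.03,"tx":0.08,"ty":-0.12,"grip":1},
    {"tz":-0.03,"tx":0.11,"ty":-0.16,"grip":1},
    {"tz":-0.03,"tx":0.13,"ty":-0.2,"grip":1},
    {"tz":-0.03,"tx":0.134,"ty":-0.216,"grip":1},
    {"tz":-0.03,"tx":0.134,"ty":-0.216,"grip":1},
    {"tz":-0.03,"tx":0.134,"ty":-0.216,"grip":1},
    {"tz":-0.03,"tx":0.134,"ty":-0.216,"grip":1},
    {"tz":-0.03,"tx":0.134,"ty":-0.216,"grip":1}
  ]
}}

```text
invalid input at $.commands[0]: expected keys grip, tx, ty, tz, ax, ay, az
```

```bash
cat >> h.py <<'E'
def wpose():
    o=get_obs(); T=np.eye(4);T[:3,:3]=Ro.from_rotvec(o["tool_rot"]).as_matrix();T[:3,3]=o["ee_pos"]
    return T@np.array(calibration("wrist")["tool_from_camera"])
def wray(T,px,z):
    K=calibration("wrist")["intrinsics"];u=(np.array(px)-K[:2,2])/K[0,0];r=np.hypot(*u)
    d=T[:3,:3]@np.r_[u/max(r,1e-9)*np.sin(r),np.cos(r)];o=T[:3,3]
    return o+d*(z-o[2])/d[2]
E
python3 - <<'E'
from h import *
o=get_obs();print(o["t"],o["ee_pos"],o["tool_rot"],o["joint_positions"].round(2))
T=wpose();np.save("T1.npy",T);im=snapshot("wrist")
cv2.imwrite("pics/w1n.png",im[:,:,::-1])
cv2.imwrite("pics/w1.png",cv2.resize(im[:,:,::-1],(800,600),interpolation=cv2.INTER_CUBIC))
E
```

```text
0.15 [6.49482361e-01 1.05364910e-05 1.97622375e-01] [-2.22070917e+00 -2.22080643e+00  1.70499615e-03] [-0.1   0.4   0.05  1.54 -0.02  1.21 -0.05]
```

View pics/w1.png

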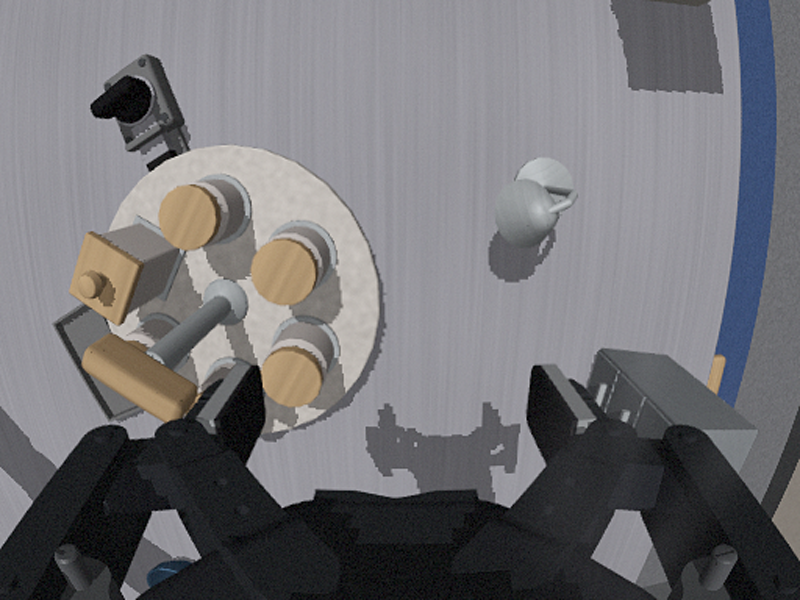

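The move was refused because every key must be given. The picture still shows the knob at (125,100), with its bar running roughly left to right, and the lamp far to the right. I'll resend the move.

Call:
{"fn": "play_rows", "kwargs": {
  "commands": [
    {"tz":-0.03,"tx":0.03,"ty":-0.04,"grip":1,"ax":0,"ay":0,"az":0},
    {"tz":-0.03,"tx":0.06,"ty":-0.08,"grip":1,"ax":0,"ay":0,"az":0},
    {"tz":-0.03,"tx":0.08,"ty":-0.12,"grip":1,"ax":0,"ay":0,"az":0},
    {"tz":-0.03,"tx":0.11,"ty":-0.16,"grip":1,"ax":0,"ay":0,"az":0},
    {"tz":-0.03,"tx":0.13,"ty":-0.2,"grip":1,"ax":0,"ay":0,"az":0},
    {"tz":-0.03,"tx":0.134,"ty":-0.216,"grip":1,"ax":0,"ay":0,"az":0},
    {"tz":-0.03,"tx":0.134,"ty":-0.216,"grip":1,"ax":0,"ay":0,"az":0},
    {"tz":-0.03,"tx":0.134,"ty":-0.216,"grip":1,"ax":0,"ay":0,"az":0},
    {"tz":-0.03,"tx":0.134,"ty":-0.216,"grip":1,"ax":0,"ay":0,"az":0}
  ]
}}

```text
t: 1.1
ee_pos: [0.4355, 0.133, 0.2284]
tool_rot: [2.224, 2.218, 0.001]
force: [0.8, 0.2, 0.0]
grip_width: 0.0854
grip_force: 0.0
```

```bash
python3 - <<'E'
from h import *
o=get_obs();print(o["t"],o["ee_pos"],o["tool_rot"],o["joint_positions"].round(2))
T=wpose();np.save("T2.npy",T);im=snapshot("wrist")
cv2.imwrite("pics/w2.png",cv2.resize(im[:,:,::-1],(800,600),interpolation=cv2.INTER_CUBIC))
E
```

```text
1.1 [0.43548895 0.13296399 0.22843453] [2.22372543e+00 2.21824969e+00 6.42741953e-04] [-0.32  0.02 -0.07  1.93  0.    1.18 -0.4 ]
```

View pics/w2.png

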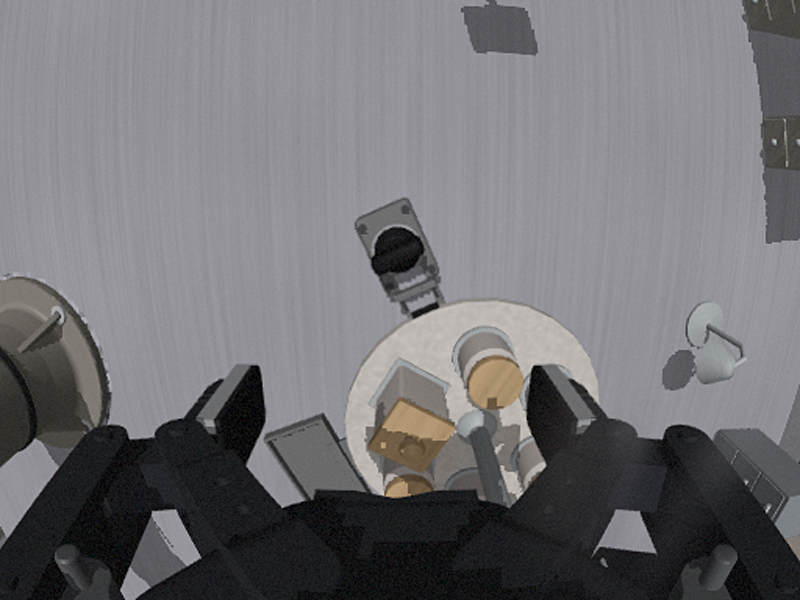

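The knob is at about (397,250), but its bar is hard to see against the black. I'll take a brightened, enlarged crop.

```bash
python3 - <<'E'
from h import *
im=snapshot("wrist")[120:205,215:290]
im=np.clip((im/255.)**.45*330-40,0,255).astype(np.uint8)
cv2.imwrite("pics/w3.png",cv2.resize(im[:,:,::-1],None,fx=7,fy=7,interpolation=cv2.INTER_CUBIC))
E
```

```text
(no output)
```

View pics/w3.png

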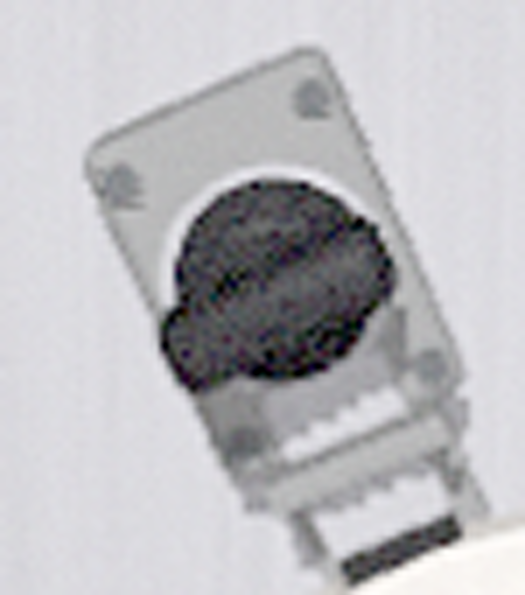

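```bash
python3 - <<'E'
from h import *
T=np.load("T2.npy")
g=lambda p:((p[0]+.5)/7+214.5,(p[1]+.5)/7+119.5)
a,b=[wray(T,g(p),.066) for p in ((172,358),(390,250))]
print(a,b,(a+b)/2,np.hypot(*(b-a)[:2]),np.degrees(np.arctan2(*(b-a)[1::-1])))
c=wray(T,g((275,280)),.035);print("disc",c)
h=[wray(T,g(p),.028) for p in ((88,155),(325,50),(240,490),(465,385))];print(np.round(h,4))
E
```

```text
[0.41739696 0.1270637  0.066     ] [0.45339461 0.14514764 0.066     ] [0.43539578 0.13610567 0.066     ] 0.0402847354233957 26.67332130279634
disc [0.4345586  0.13452019 0.035     ]
[[0.4007 0.1565 0.028 ]
 [0.4436 0.1754 0.028 ]
 [0.4279 0.0933 0.028 ]
 [0.4698 0.1135 0.028 ]]
```

The knob is at (0.4345,0.1345), which fits the 185 mm radius, and its bar lies along about 25°. I need to turn the tool 65° clockwise so the fingers straddle it, then descend half open.

Call:
{"fn": "play_rows", "kwargs": {
  "commands": [
    {"tz":0.02,"tx":0,"ty":0,"grip":0.6,"ax":0,"ay":0,"az":0.14},
    {"tz":0.04,"tx":0,"ty":0,"grip":0.6,"ax":0,"ay":0,"az":0.28},
    {"tz":0.06,"tx":0,"ty":0,"grip":0.6,"ax":0,"ay":0,"az":0.42},
    {"tz":0.07,"tx":0,"ty":0,"grip":0.6,"ax":0,"ay":0,"az":0.56},
    {"tz":0.08,"tx":0,"ty":0,"grip":0.6,"ax":0,"ay":0,"az":0.7},
    {"tz":0.09,"tx":0,"ty":0,"grip":0.6,"ax":0,"ay":0,"az":0.84},
    {"tz":0.1,"tx":0,"ty":0,"grip":0.6,"ax":0,"ay":0,"az":0.98},
    {"tz":0.1,"tx":0,"ty":0,"grip":0.6,"ax":0,"ay":0,"az":1.14},
    {"tz":0.1,"tx":0,"ty":0,"grip":0.6,"ax":0,"ay":0,"az":1.14},
    {"tz":0.12,"tx":0,"ty":0,"grip":0.6,"ax":0,"ay":0,"az":1.14},
    {"tz":0.14,"tx":0,"ty":0,"grip":0.6,"ax":0,"ay":0,"az":1.14},
    {"tz":0.16,"tx":0,"ty":0,"grip":0.6,"ax":0,"ay":0,"az":1.14},
    {"tz":0.175,"tx":0,"ty":0,"grip":0.6,"ax":0,"ay":0,"az":1.14},
    {"tz":0.185,"tx":0,"ty":0,"grip":0.6,"ax":0,"ay":0,"az":1.14},
    {"tz":0.185,"tx":0,"ty":0,"grip":0.6,"ax":0,"ay":0,"az":1.14},
    {"tz":0.185,"tx":0,"ty":0,"grip":0.6,"ax":0,"ay":0,"az":1.14},
    {"tz":0.185,"tx":0,"ty":0,"grip":0.6,"ax":0,"ay":0,"az":1.14}
  ]
}}

```text
t: 2.9
ee_pos: [0.4349, 0.1343, 0.0442]
tool_rot: [-3.069, -0.672, -0.003]
force: [-0.5, -0.4, -1.2]
grip_width: 0.0513
grip_force: 0.0
```

Call:
{"fn": "play_rows", "kwargs": {
  "commands": [
    {"tz":0,"tx":0,"ty":0,"grip":0,"ax":0,"ay":0,"az":0},
    {"tz":0,"tx":0,"ty":0,"grip":0,"ax":0,"ay":0,"az":0},
    {"tz":0,"tx":0,"ty":0,"grip":0,"ax":0,"ay":0,"az":0},
    {"tz":0,"tx":0,"ty":0,"grip":0,"ax":0,"ay":0,"az":0},
    {"tz":0,"tx":0,"ty":0,"grip":0,"ax":0,"ay":0,"az":0},
    {"tz":0,"tx":0,"ty":0,"grip":0,"ax":0,"ay":0,"az":0},
    {"tz":0,"tx":0,"ty":0,"grip":0,"ax":0,"ay":0,"az":0},
    {"tz":0,"tx":0,"ty":0,"grip":0,"ax":0,"ay":0,"az":0}
  ],
  "grip_force": 40
}}

```text
t: 3.7
ee_pos: [0.434, 0.134, 0.0434]
tool_rot: [3.069, 0.672, 0.0]
force: [-0.3, 0.6, -0.1]
grip_width: 0.0002
grip_force: 0.0
```

The fingers shut on nothing. I'll look.

```bash
python3 - <<'E'
from h import *
print(get_obs()["force"],get_obs()["grip_width"])
a=snapshot("wrist")[110:384,130:380]; b=snapshot("side")[150:270,150:290]
f=lambda x:np.clip((x/255.)**.5*300-30,0,255).astype(np.uint8)[:,:,::-1]
cv2.imwrite("pics/w4.png",np.hstack([cv2.resize(f(a),(400,438)),cv2.resize(f(b),(400,438))]))
E
```

```text
[-0.30014698  0.62259766 -0.13517235] 0.00016104440152042194
```

View pics/w4.png

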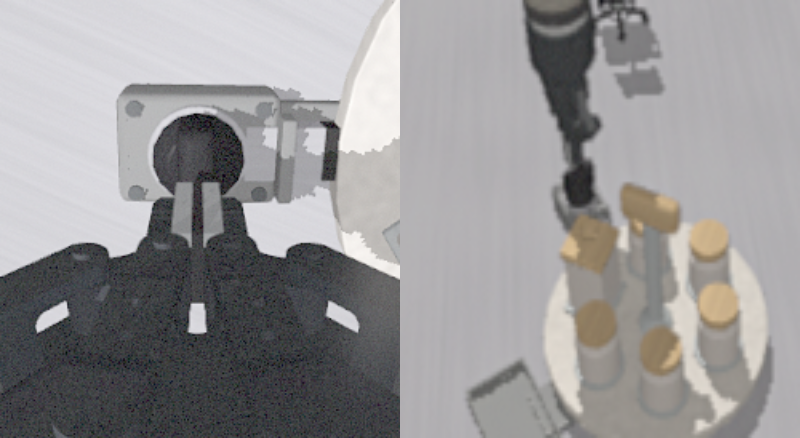

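```bash
python3 - <<'E'
from h import *
o=get_obs();print(o["ee_pos"])
T=wpose();print(T.round(3).tolist())
w=snapshot("wrist");cv2.imwrite("pics/w5n.png",w[:,:,::-1])
s=snapshot("side")
c=calibration("side")
p,_=cv2.projectPoints(np.array([[.434,.134,.0434],[.4345,.1345,.068],[.4345,.1345,.042]]),cv2.Rodrigues(np.array(c["R"]))[0],np.array(c["t"]),np.array(c["intrinsics"]),None);print(p[:,0].round(1))
f=lambda x:np.clip((x/255.)**.4*420-120,0,255).astype(np.uint8)[:,:,::-1]
a=w[165:265,205:305]; b=s[160:220,180:240]
cv2.imwrite("pics/w5.png",np.hstack([cv2.resize(f(a),(400,400),interpolation=cv2.INTER_CUBIC),cv2.resize(f(b),(400,400),interpolation=cv2.INTER_CUBIC)]))
E
```

```text
[0.43399864 0.13397888 0.04337619]
[[0.417, -0.874, -0.248, 0.495], [-0.909, -0.401, -0.114, 0.162], [0.0, 0.273, -0.962, 0.218], [0.0, 0.0, 0.0, 1.0]]
[[211.9 201.4]
 [211.4 196.2]
 [212.1 201.6]]
```

View pics/w5.png

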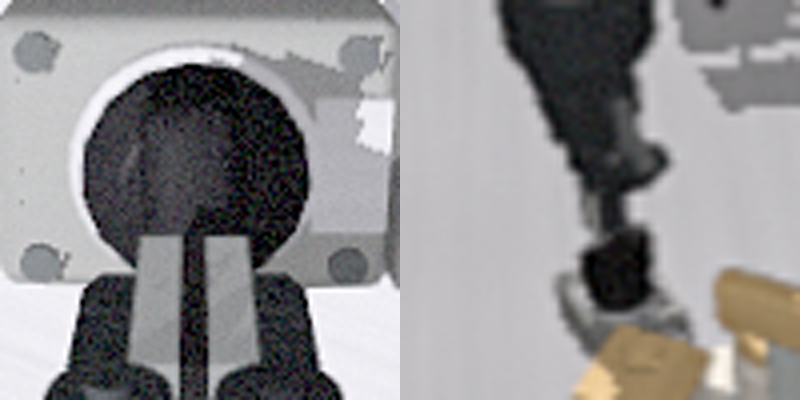

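The fingers seem to end at the top of the bar, about 30 mm short of the stated TCP. They shut above the bar. I'll check this by touching the bar top gently with the shut fingers.

Call:
{"fn": "play_rows", "kwargs": {
  "commands": [
    {"tz":0.002,"tx":0,"ty":0,"grip":0,"ax":0,"ay":0,"az":0},
    {"tz":0.003,"tx":0,"ty":0,"grip":0,"ax":0,"ay":0,"az":0},
    {"tz":0.004,"tx":0,"ty":0,"grip":0,"ax":0,"ay":0,"az":0},
    {"tz":0.004,"tx":0,"ty":0,"grip":0,"ax":0,"ay":0,"az":0}
  ]
}}

```text
t: 4.3
ee_pos: [0.4339, 0.1339, 0.0392]
tool_rot: [3.069, 0.671, -0.001]
force: [0.4, 0.6, 0.2]
grip_width: 0.0001
grip_force: 0.0
```

Call:
{"fn": "play_rows", "kwargs": {
  "commands": [
    {"tz":0.002,"tx":0,"ty":0,"grip":0,"ax":0,"ay":0,"az":0},
    {"tz":0.003,"tx":0,"ty":0,"grip":0,"ax":0,"ay":0,"az":0},
    {"tz":0.004,"tx":0,"ty":0,"grip":0,"ax":0,"ay":0,"az":0},
    {"tz":0.004,"tx":0,"ty":0,"grip":0,"ax":0,"ay":0,"az":0}
  ]
}}

```text
t: 4.7
ee_pos: [0.434, 0.134, 0.0353]
tool_rot: [3.069, 0.672, 0.0]
force: [0.1, -0.2, 0.4]
grip_width: 0.0004
grip_force: 0.0
```

Call:
{"fn": "play_rows", "kwargs": {
  "commands": [
    {"tz":0.002,"tx":0,"ty":0,"grip":0,"ax":0,"ay":0,"az":0},
    {"tz":0.003,"tx":0,"ty":0,"grip":0,"ax":0,"ay":0,"az":0},
    {"tz":0.004,"tx":0,"ty":0,"grip":0,"ax":0,"ay":0,"az":0},
    {"tz":0.004,"tx":0,"ty":0,"grip":0,"ax":0,"ay":0,"az":0}
  ]
}}

```text
t: 5.1
ee_pos: [0.4344, 0.1341, 0.0348]
tool_rot: [3.069, 0.671, -0.001]
force: [-9.5, -2.6, 32.5]
grip_width: 0.0004
grip_force: 16.4
```

Contact with the bar top (68 mm) came at a TCP reading of 35 mm, so the fingertips really are 33 mm behind the reported TCP, as the images showed. I'll back off, open, and go down 20 mm past the bar top (TCP about 0.014).

Call:
{"fn": "play_rows", "kwargs": {
  "commands": [
    {"tz":-0.012,"tx":0,"ty":0,"grip":0.5,"ax":0,"ay":0,"az":0},
    {"tz":-0.012,"tx":0,"ty":0,"grip":0.5,"ax":0,"ay":0,"az":0},
    {"tz":-0.012,"tx":0,"ty":0,"grip":0.5,"ax":0,"ay":0,"az":0},
    {"tz":-0.012,"tx":0,"ty":0,"grip":0.5,"ax":0,"ay":0,"az":0},
    {"tz":-0.012,"tx":0,"ty":0,"grip":0.5,"ax":0,"ay":0,"az":0},
    {"tz":-0.004,"tx":0,"ty":0,"grip":0.5,"ax":0,"ay":0,"az":0},
    {"tz":0.004,"tx":0,"ty":0,"grip":0.5,"ax":0,"ay":0,"az":0},
    {"tz":0.01,"tx":0,"ty":0,"grip":0.5,"ax":0,"ay":0,"az":0},
    {"tz":0.014,"tx":0,"ty":0,"grip":0.5,"ax":0,"ay":0,"az":0},
    {"tz":0.017,"tx":0,"ty":0,"grip":0.5,"ax":0,"ay":0,"az":0},
    {"tz":0.017,"tx":0,"ty":0,"grip":0.5,"ax":0,"ay":0,"az":0}
  ]
}}

```text
t: 6.2
ee_pos: [0.4337, 0.1339, 0.0139]
tool_rot: [3.069, 0.672, -0.001]
force: [0.5, -0.3, -0.1]
grip_width: 0.0426
grip_force: 0.0
```

Call:
{"fn": "play_rows", "kwargs": {
  "commands": [
    {"tz":0,"tx":0,"ty":0,"grip":0,"ax":0,"ay":0,"az":0},
    {"tz":0,"tx":0,"ty":0,"grip":0,"ax":0,"ay":0,"az":0},
    {"tz":0,"tx":0,"ty":0,"grip":0,"ax":0,"ay":0,"az":0},
    {"tz":0,"tx":0,"ty":0,"grip":0,"ax":0,"ay":0,"az":0},
    {"tz":0,"tx":0,"ty":0,"grip":0,"ax":0,"ay":0,"az":0},
    {"tz":0,"tx":0,"ty":0,"grip":0,"ax":0,"ay":0,"az":0},
    {"tz":0,"tx":0,"ty":0,"grip":0,"ax":0,"ay":0,"az":0}
  ],
  "grip_force": 40
}}

```text
t: 6.9
ee_pos: [0.4346, 0.134, 0.0148]
tool_rot: [3.069, 0.671, 0.002]
force: [-0.5, -2.5, 4.2]
grip_width: 0.0133
grip_force: 40.1
```

The bar is gripped at 13.3 mm. Next I turn it 1.5 rad anticlockwise (az negative).

Call:
{"fn": "play_rows", "kwargs": {
  "commands": [
    {"tz":0,"tx":0,"ty":0,"grip":0,"ax":0,"ay":0,"az":-0.1},
    {"tz":0,"tx":0,"ty":0,"grip":0,"ax":0,"ay":0,"az":-0.2},
    {"tz":0,"tx":0,"ty":0,"grip":0,"ax":0,"ay":0,"az":-0.3},
    {"tz":0,"tx":0,"ty":0,"grip":0,"ax":0,"ay":0,"az":-0.4},
    {"tz":0,"tx":0,"ty":0,"grip":0,"ax":0,"ay":0,"az":-0.5},
    {"tz":0,"tx":0,"ty":0,"grip":0,"ax":0,"ay":0,"az":-0.6},
    {"tz":0,"tx":0,"ty":0,"grip":0,"ax":0,"ay":0,"az":-0.7},
    {"tz":0,"tx":0,"ty":0,"grip":0,"ax":0,"ay":0,"az":-0.7}
  ]
}}

```text
t: 7.7
ee_pos: [0.4358, 0.1328, 0.0148]
tool_rot: [2.65, 1.683, 0.003]
force: [3.1, -4.9, 3.4]
grip_width: 0.0132
grip_force: 39.9
```

Call:
{"fn": "play_rows", "kwargs": {
  "commands": [
    {"tz":0,"tx":0,"ty":0,"grip":0,"ax":0,"ay":0,"az":-0.1},
    {"tz":0,"tx":0,"ty":0,"grip":0,"ax":0,"ay":0,"az":-0.2},
    {"tz":0,"tx":0,"ty":0,"grip":0,"ax":0,"ay":0,"az":-0.3},
    {"tz":0,"tx":0,"ty":0,"grip":0,"ax":0,"ay":0,"az":-0.4},
    {"tz":0,"tx":0,"ty":0,"grip":0,"ax":0,"ay":0,"az":-0.5},
    {"tz":0,"tx":0,"ty":0,"grip":0,"ax":0,"ay":0,"az":-0.6},
    {"tz":0,"tx":0,"ty":0,"grip":0,"ax":0,"ay":0,"az":-0.7},
    {"tz":0,"tx":0,"ty":0,"grip":0,"ax":0,"ay":0,"az":-0.78},
    {"tz":0,"tx":0,"ty":0,"grip":0,"ax":0,"ay":0,"az":-0.81},
    {"tz":0,"tx":0,"ty":0,"grip":0,"ax":0,"ay":0,"az":-0.81},
    {"tz":0,"tx":0,"ty":0,"grip":0,"ax":0,"ay":0,"az":-0.81}
  ]
}}

```text
t: 8.8
ee_pos: [0.4376, 0.133, 0.0149]
tool_rot: [1.779, 2.584, 0.006]
force: [7.6, -3.7, -2.6]
grip_width: 0.0131
grip_force: 40.9
```

```bash
python3 - <<'E'
from h import *
o=get_obs();print(o["t"],o["wrist_torque"],o["force"],o["grip_width"],o["joint_positions"].round(2))
R=Ro.from_rotvec(o["tool_rot"]).as_matrix();print(np.degrees(np.arctan2(R[1,1],R[0,1])))
E
```

```text
8.8 [-0.71481273 -1.47976064 -0.69778067] [ 7.56238974 -3.73226374 -2.56779834] 0.01305323182734035 [-0.11  0.31 -0.32  2.16  0.15  0.69 -0.17]
20.91569914257909
```

The tool has turned 86° and torque is building at the stop, so the brake is fully off. Open and lift.

Call:
{"fn": "play_rows", "kwargs": {
  "commands": [
    {"tz":0,"tx":0,"ty":0,"grip":0.6,"ax":0,"ay":0,"az":-0.81},
    {"tz":0,"tx":0,"ty":0,"grip":0.6,"ax":0,"ay":0,"az":0},
    {"tz":0,"tx":0,"ty":0,"grip":0.6,"ax":0,"ay":0,"az":0},
    {"tz":0,"tx":0,"ty":0,"grip":0.6,"ax":0,"ay":0,"az":0},
    {"tz":-0.02,"tx":0,"ty":0,"grip":0.6,"ax":0,"ay":0,"az":0},
    {"tz":-0.06,"tx":0,"ty":0,"grip":0.6,"ax":0,"ay":0,"az":0},
    {"tz":-0.1,"tx":0,"ty":0,"grip":0.8,"ax":0,"ay":0,"az":0},
    {"tz":-0.14,"tx":0,"ty":0,"grip":0.8,"ax":0,"ay":0,"az":0},
    {"tz":-0.18,"tx":0,"ty":0,"grip":0.8,"ax":0,"ay":0,"az":0},
    {"tz":-0.186,"tx":0,"ty":0,"grip":0.8,"ax":0,"ay":0,"az":0},
    {"tz":-0.186,"tx":0,"ty":0,"grip":0.8,"ax":0,"ay":0,"az":0},
    {"tz":-0.186,"tx":0,"ty":0,"grip":0.8,"ax":0,"ay":0,"az":0}
  ]
}}

```text
t: 10.0
ee_pos: [0.4329, 0.1336, 0.1991]
tool_rot: [-1.773, -2.592, 0.003]
force: [0.2, 0.1, -0.5]
grip_width: 0.0685
grip_force: 0.0
```

```bash
python3 - <<'E'
from h import *
o=get_obs();print(o["t"],o["ee_pos"],o["grip_width"])
R=Ro.from_rotvec(o["tool_rot"]).as_matrix();print(R.round(3),np.degrees(np.arctan2(R[1,1],R[0,1])))
print(R.T@(np.array([.5113,-.0338,.2])-o["ee_pos"]))
T=wpose();np.save("T6.npy",T);w=snapshot("wrist");s=snapshot("side")
f=lambda x:np.clip((x/255.)**.45*330-40,0,255).astype(np.uint8)[:,:,::-1]
cv2.imwrite("pics/w6.png",np.hstack([cv2.resize(f(w[90:340,110:360]),(400,400),interpolation=cv2.INTER_CUBIC),cv2.resize(f(s[180:270,180:270]),(400,400),interpolation=cv2.INTER_CUBIC)]))
E
```

```text
10.0 [0.4329419  0.13363521 0.19908327] 0.06849176575761805
[[-0.363  0.932 -0.002]
 [ 0.932  0.363 -0.001]
 [ 0.    -0.002 -1.   ]] 21.259270264945627
[-0.18445286  0.01231338 -0.00095197]
```

View pics/w6.png

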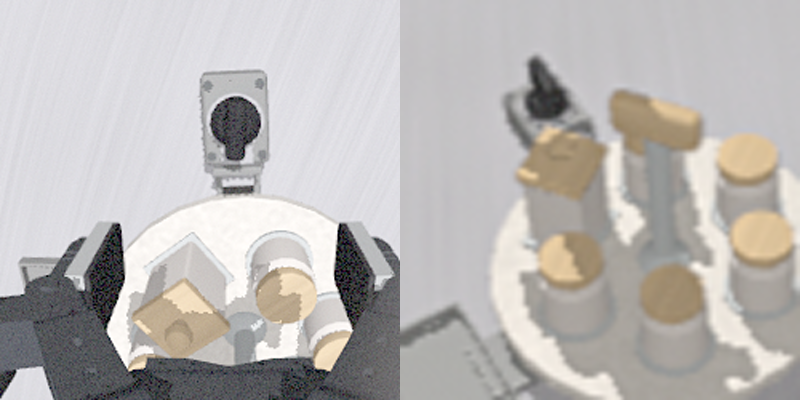

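The brake bar now points radially, so the brake is off, and the carousel has not moved. Next I go over the handle, turn the tool to straddle it (tool y at 59.4°) and descend.

Call:
{"fn": "play_rows", "kwargs": {
  "commands": [
    {"tz":0,"tx":-0.035,"ty":0.002,"grip":0.8,"ax":0,"ay":0,"az":-0.13},
    {"tz":0,"tx":-0.07,"ty":0.005,"grip":0.8,"ax":0,"ay":0,"az":-0.26},
    {"tz":0,"tx":-0.11,"ty":0.008,"grip":0.8,"ax":0,"ay":0,"az":-0.39},
    {"tz":0,"tx":-0.15,"ty":0.01,"grip":0.8,"ax":0,"ay":0,"az":-0.52},
    {"tz":0,"tx":-0.175,"ty":0.012,"grip":0.8,"ax":0,"ay":0,"az":-0.63},
    {"tz":0,"tx":-0.1845,"ty":0.0123,"grip":0.8,"ax":0,"ay":0,"az":-0.665},
    {"tz":0,"tx":-0.1845,"ty":0.0123,"grip":0.8,"ax":0,"ay":0,"az":-0.665},
    {"tz":0,"tx":-0.1845,"ty":0.0123,"grip":0.8,"ax":0,"ay":0,"az":-0.665},
    {"tz":0,"tx":-0.1845,"ty":0.0123,"grip":0.8,"ax":0,"ay":0,"az":-0.665},
    {"tz":0.02,"tx":-0.1845,"ty":0.0123,"grip":0.8,"ax":0,"ay":0,"az":-0.665},
    {"tz":0.04,"tx":-0.1845,"ty":0.0123,"grip":0.8,"ax":0,"ay":0,"az":-0.665},
    {"tz":0.055,"tx":-0.1845,"ty":0.0123,"grip":0.8,"ax":0,"ay":0,"az":-0.665},
    {"tz":0.065,"tx":-0.1845,"ty":0.0123,"grip":0.8,"ax":0,"ay":0,"az":-0.665},
    {"tz":0.07,"tx":-0.1845,"ty":0.0123,"grip":0.8,"ax":0,"ay":0,"az":-0.665},
    {"tz":0.07,"tx":-0.1845,"ty":0.0123,"grip":0.8,"ax":0,"ay":0,"az":-0.665},
    {"tz":0.07,"tx":-0.1845,"ty":0.0123,"grip":0.8,"ax":0,"ay":0,"az":-0.665}
  ]
}}

```text
t: 11.7
ee_pos: [0.5128, -0.0333, 0.131]
tool_rot: [0.831, 3.028, 0.001]
force: [-0.0, 0.1, 0.4]
grip_width: 0.0686
grip_force: 0.0
```

Call:
{"fn": "play_rows", "kwargs": {
  "commands": [
    {"tz":0,"tx":0,"ty":0,"grip":0,"ax":0,"ay":0,"az":0},
    {"tz":0,"tx":0,"ty":0,"grip":0,"ax":0,"ay":0,"az":0},
    {"tz":0,"tx":0,"ty":0,"grip":0,"ax":0,"ay":0,"az":0},
    {"tz":0,"tx":0,"ty":0,"grip":0,"ax":0,"ay":0,"az":0},
    {"tz":0,"tx":0,"ty":0,"grip":0,"ax":0,"ay":0,"az":0},
    {"tz":0,"tx":0,"ty":0,"grip":0,"ax":0,"ay":0,"az":0},
    {"tz":0,"tx":0,"ty":0,"grip":0,"ax":0,"ay":0,"az":0},
    {"tz":0,"tx":0,"ty":0,"grip":0,"ax":0,"ay":0,"az":0},
    {"tz":0,"tx":0,"ty":0,"grip":0,"ax":0,"ay":0,"az":0},
    {"tz":0,"tx":0,"ty":0,"grip":0,"ax":0,"ay":0,"az":0}
  ],
  "grip_force": 40
}}

```text
t: 12.7
ee_pos: [0.5121, -0.0342, 0.1309]
tool_rot: [0.832, 3.029, -0.001]
force: [-2.2, -1.6, 6.1]
grip_width: 0.0152
grip_force: 41.2
```

```bash
python3 - <<'E'
from h import *
o=get_obs();print(o["t"],o["wrist_torque"],o["force"],o["grip_width"],o["joint_positions"].round(2))
R=Ro.from_rotvec(o["tool_rot"]).as_matrix();print(np.degrees(np.arctan2(R[1,1],R[0,1])))
E
```

```text
12.7 [-0.39719832  0.51657407  0.04581529] [-2.21678952 -1.55611641  6.10320304] 0.015211231631026872 [ 0.18  0.23 -0.22  1.93  0.06  0.99  0.96]
59.27804937525337
```

The handle is gripped at 15.2 mm and its angle of 149.3° agrees with the fit. Next I turn it 55.4° anticlockwise (az -0.967).

Call:
{"fn": "play_rows", "kwargs": {
  "commands": [
    {"tz":0,"tx":0,"ty":0,"grip":0,"ax":0,"ay":0,"az":-0.05},
    {"tz":0,"tx":0,"ty":0,"grip":0,"ax":0,"ay":0,"az":-0.12},
    {"tz":0,"tx":0,"ty":0,"grip":0,"ax":0,"ay":0,"az":-0.2},
    {"tz":0,"tx":0,"ty":0,"grip":0,"ax":0,"ay":0,"az":-0.28},
    {"tz":0,"tx":0,"ty":0,"grip":0,"ax":0,"ay":0,"az":-0.36},
    {"tz":0,"tx":0,"ty":0,"grip":0,"ax":0,"ay":0,"az":-0.44},
    {"tz":0,"tx":0,"ty":0,"grip":0,"ax":0,"ay":0,"az":-0.52},
    {"tz":0,"tx":0,"ty":0,"grip":0,"ax":0,"ay":0,"az":-0.6},
    {"tz":0,"tx":0,"ty":0,"grip":0,"ax":0,"ay":0,"az":-0.68},
    {"tz":0,"tx":0,"ty":0,"grip":0,"ax":0,"ay":0,"az":-0.76},
    {"tz":0,"tx":0,"ty":0,"grip":0,"ax":0,"ay":0,"az":-0.84},
    {"tz":0,"tx":0,"ty":0,"grip":0,"ax":0,"ay":0,"az":-0.9},
    {"tz":0,"tx":0,"ty":0,"grip":0,"ax":0,"ay":0,"az":-0.94},
    {"tz":0,"tx":0,"ty":0,"grip":0,"ax":0,"ay":0,"az":-0.96},
    {"tz":0,"tx":0,"ty":0,"grip":0,"ax":0,"ay":0,"az":-0.967},
    {"tz":0,"tx":0,"ty":0,"grip":0,"ax":0,"ay":0,"az":-0.967},
    {"tz":0,"tx":0,"ty":0,"grip":0,"ax":0,"ay":0,"az":-0.967},
    {"tz":0,"tx":0,"ty":0,"grip":0,"ax":0,"ay":0,"az":-0.967},
    {"tz":0,"tx":0,"ty":0,"grip":0,"ax":0,"ay":0,"az":-0.967},
    {"tz":0,"tx":0,"ty":0,"grip":0,"ax":0,"ay":0,"az":-0.967}
  ]
}}

```text
t: 14.7
ee_pos: [0.512, -0.0341, 0.1309]
tool_rot: [0.672, -3.069, 0.001]
force: [-3.1, -2.1, 5.5]
grip_width: 0.0155
grip_force: 41.4
```

```bash
python3 - <<'E'
from h import *
o=get_obs();print(o["t"],o["wrist_torque"],o["force"],o["grip_width"],o["grip_force"],o["joint_velocities"].round(3))
R=Ro.from_rotvec(o["tool_rot"]).as_matrix();print(np.degrees(np.arctan2(R[1,1],R[0,1])))
s=snapshot("side")[180:280,165:295]
cv2.imwrite("pics/s7.png",cv2.resize(s[:,:,::-1],None,fx=6,fy=6,interpolation=cv2.INTER_CUBIC))
E
```

```text
14.7 [-0.30476061  0.54986335  0.04187859] [-3.08012414 -2.08747234  5.49537826] 0.015494022007860004 41.35789632797241 [-0.001 -0.     0.002  0.    -0.001  0.001  0.   ]
114.68877280377285
```

View pics/s7.png

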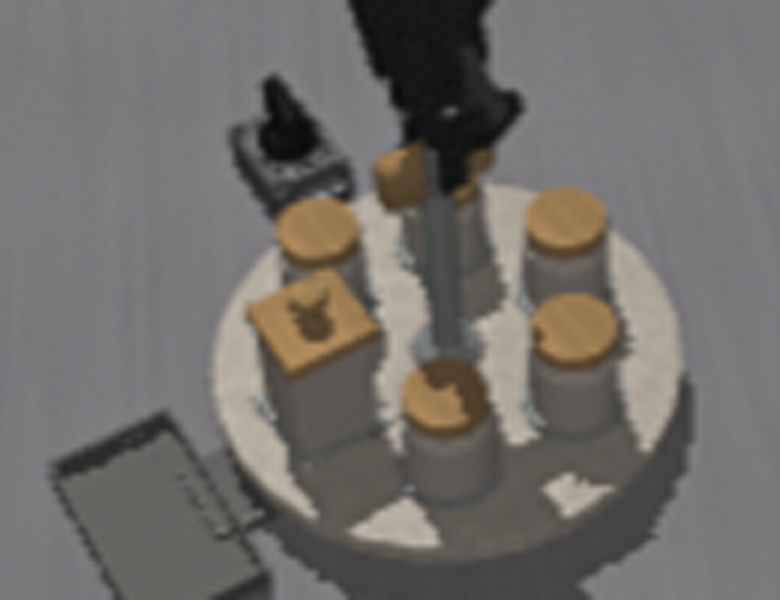

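The square jar now faces the tray, with its lid centred at about (314,319), and the brake knob is still off. I'll check the angle numerically and then hand in.

```bash
python3 - <<'E'
from h import *
A=np.array([.5113,-.0338]);q=ray("side",cr((314,319)),.107)[:2]
a=np.radians(204.7);e=np.hypot(*(q-A-.075*np.array([np.cos(a),np.sin(a)])))
print(q,np.degrees(np.arctan2(*(q-A)[::-1])),e)
if e<.005: print(hand_in())
E
```

```text
[ 0.44455678 -0.06539707] -154.66654049364772 0.001418380588695152
the job is handed in; nothing more can be done
None
```

The brake is fully off, the square jar is within about 1.5 mm of the front point by camera, the gripper holds the handle with about 41 N, no toy was touched, and the job is handed in (no verdict shown).

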